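# Open the shielded vial store by its hand lever and hold it open

### The arm

A 7-joint arm with a two-finger parallel gripper is mounted at the origin on a cart in front of the work surface, level with it; the furniture and walls round the work are solid. World frame = base frame: x ahead of the robot, y to its left, z up, the work surface at z = 0. Lengths are in mm, angles in rad, forces in N, time in s.
With the tool pointing down it reaches from about 400 to 875 mm from the base axis. Payload 19.3 kg.
Tool frame: the origin (TCP) lies at the very end of the fingers, on their centre line; the grasp point (between the pads) lies 19 mm behind it (robot.hold_point_z is the distance from the TCP to the grasp point, in mm); z points along the fingers, y is the line along which they close (so a half turn about z gives the same grasp; the last joint's range is limited). The gripper opens to 85 mm and grips with 20 to 120 N. Pads are 22 mm wide; open, the fingers measure 114 mm over their backs; the gripper's body (76 mm by 85 mm) begins 54 mm behind the grasp point. The pads swing forward as they close: fully open they stand 13 mm farther back than shut.
Start: joints at [-1.229, 0.521, -0.036, 1.599, 0.021, 1.021, -0.113], TCP at [250.179, 572.735, 231.291] pointing down, gripper open.
Joint ranges: [-2.91, 2.91], [-0.3, 2.13], [-1.5, 1.42], [0.17, 2.43], [-1.26, 4.41], [0.16, 1.93], [-2.52, 2.52]. Speed limits (rad/s): [1.89, 1.89, 2.39, 2.39, 3.01, 3.01, 3.01].

### API

Orientations are given as a unit quaternion [x, y, z, w].
In Python, from bench import robot, optics gives the robot as it stands. The module is installed in compiled form; this text tells all that it offers.
- The arm moves only by the tool servo_tool, never from a script. Its argument "deltas" is a list of rows, each a list of 3 entries, a list of its own where there are three numbers: the shift along the world's x, y, z as a fraction of full scale, then the turn, a rotation vector about the world's x, y, z as a fraction of full scale, then the gripper's target within -1 to 1 (shut at 1, half-way at 0, fully open at -1). A call has 1 to 20 rows; each row shifts and turns the commanded pose from where the row before left it; what a row does not reach is not made up. Full scale, the value 1, is 0.05 m for a shift and 45 degrees for a turn. A row lasts 1/10 s, in which the tool goes at most 50 mm and 8.59 degrees, less where a joint would pass 70% of its speed; a pose out of reach is approached as far as the arm can. A call with a number of a shift or a turn outside -1 to 1 is refused whole. A call with a gripper value outside its range is refused whole. The fingers move at their own pace and stop on an object; "force" is the grip in N (left out, the last holds). Time passes only in rows, so rows that do not move let the fingers close. It gives the time, the measured TCP pose, the force, the opening and the grip force at its end, in the units of the state.
- robot.state(): the state, without advancing time (a new reading comes with each control period).
- optics.camera(name): name is "scene" or "top" or "wrist"; returns (picture, depth): 420x560x3 uint8, red, green, blue; 420x560 float32, mm along the optical axis (not along the pixel's ray), 0 where there is no reading.
- optics.camera_params(name): a dict with "K" (3x3 intrinsics, pixels), "extrinsics" (4x4, takes a point from camera to world coordinates); the wrist camera has in their place "hand_eye" (4x4, takes a point from camera to tool coordinates, whose origin is the TCP and whose axes are the flange's). Camera axes: x right, y down, z forward; pixel columns grow to the right and rows downward; lengths in mm; the calibration is good to about 2 mm. A picture is of the moment at which its call begins: read the wrist's pose just before it. camera_params takes no time and is no camera call.
- robot.sign_off(): hands the job in; it is judged then, once.
The state is a dict: "clock": time; "joint_positions": joint angles; "dq": joint speeds; "joint_torque": joint torques, N m; "eef_pos": TCP position; "orientation": TCP orientation; "ft_force": force on the tool from outside, world axes, zero at the start; "ft_torque": the same for the moment, N m; "grip_width": opening from 0.0 (shut) to 1.0 (fully open); "grasp_force": force on a finger pad.
Only numpy, scipy, OpenCV 4.12 (cv2) and the standard library are available. Lean on these libraries where they do the work, as an engineer would, in place of code of your own. Each camera call takes 0.05 s, during which the arm holds its last target. There are 200 camera calls.

### The job

Open the blue shielded vial store and keep it open, only by gentle pushes with the fingertips: nothing is to be grasped or lifted. The bead jar with the foil hood was left in front of it, in the way of the catch bar: first slide it over the worktop, standing upright, out of the bar's way, without the bar ever shoving it; then push the bar's free end out from the store until the bar is well clear of the steel foot on the lid's front. Last, press the red pad of the long lever down to its stop, so that the lever alone raises the heavy lid, and finish while still holding it down (the program ends holding, lid fully up); leave everything else standing as it is.

Things in the scene. Friction and masses are not known exactly. Their poses are not given: they have to be found in the camera images.
- store: blue thick-walled shielded vial store fixed to the bench: 150 deep (x) x 170 wide (y) x 113 mm high with lid, on a 190 x 190 x 6 mm foot plate. Origin: centre of its underside, on the worktop. Own axes: -x its front (faces the robot within 0.2 rad), +y its left, z up. Lid hinged at the rear top edge, lever along the right side, catch bar across the front, 88 mm in front of the origin.
- lid (a joint): heavy lid (about 1.9 kg, varies by a fifth), hinged at the rear; 0 shut, grows as its front rises; about 0.88 rad with the lever at its lower stop. No handle; falls shut when the lever is let go. An ear on its right side rests on the lever's short end. While the catch bar lies over the foot on its front it can rise only about 0.02 rad.
- lever (a joint): bent hand lever, pivot 22 mm in front of the store's origin, 112 mm to its right, 110 mm above the bench; 0 at rest with its long front arm sloping up, grows as the red pad is pressed down, stop at 0.66 rad. The pad moves on a circle of 165 mm radius about the pivot. Pressing takes 10 to 18 N at first, about 5 N at the stop; let go, it comes up again.
- lever_pad (a point): centre of the upper face of the red pad on the lever's long end (58 mm along the lever x 38 mm wide): at rest about 170 mm above the bench, 176 mm in front of the store's origin, 112 mm to its right; at the stop 63 mm above the bench. The pad's face tilts by 19 degrees, at rest away from the robot, at the stop towards it. The lever reaches 217 mm in front of the origin.
- catch (a joint): steel catch bar on an upright pivot on the store's front; at 0 (start, up to 0.03) it lies along the front to the store's left, over the lid's foot; grows as the free end swings out to the front, stop at 1.25 rad. It must be past 0.75 rad for the foot to pass. Moves with light friction (under 1 N at its end) and stays where it is left.
- catch_pivot (a point): top of the catch bar on its pivot axis: 88 mm in front of the store's origin, 20 mm to its right, 75 mm above the bench. The bar is 12 mm wide and 9 mm thick, its underside 66 mm above the bench, and reaches 150 mm from the pivot.
- catch_post (a point): top centre of the black upright finger post near the bar's free end, 138 mm from the pivot: 12 mm in diameter, its top 108 mm above the bench, the bar beneath it 66 to 75 mm above the bench. With the bar shut it stands 33 mm left of the store's left face, where fingers can get behind it.
- jar: glass jar with beads under a foil hood, 69 mm in diameter, 93 mm high, about 0.16 kg; origin at the centre of its underside. It stands loose in front of the left half of the store, its centre 73 to 100 mm in front of its face, within the bar's sweep. Push it low, below half its height, or it may tip.
- wash_bottle: squeeze bottle with red cap, 66 mm in diameter, 204 mm high, loose bystander to the left of the store; origin under its centre, 17 mm off the bottle's axis.
- beaker: glass beaker 69 mm in diameter, 79 mm high, loose bystander to the right of the store; origin at the centre of its underside.
- tube_rack: orange tube rack 62 x 200 x 114 mm, loose bystander to the right of the store; origin at the centre of its underside.
- foil_jar: foil-wrapped jar 72 mm in diameter, 80 mm high, loose bystander to the right; origin at the centre of its underside.
Mind the look-alikes: they are no part of the job. What is shaped like the jar but purple is not meant.

How it is judged (in metres and radians):
On the way, in this order (a step that is already met when the one before it is completed fails the run):
1. the catch bar is swung clear of the lid's foot while the lid is still down (value of joint catch above 0.68 rad and value of joint lid below 0.1 rad), for 0.2 s.
2. the lever is pressed down and the lid is up (value of joint lever above 0.58 rad and value of joint lid above 0.74 rad), for 0.2 s.
At the end, for the whole second after the job is handed in: The fingers still hold the lever down at its stop (lever past 0.58 of 0.66 rad, more than 1 N on it), the lid is up (past 0.74 of about 0.88 rad) and still, the catch bar is out of the way (past 0.6 rad), and the jar stands upright and at rest on the worktop, not under the lever (all of step 2 and velocity of joint lid between -0.1 and 0.1 rad/s and contact force between the fingers and lever above 1 N and value of joint catch above 0.6 rad and contact force between jar and lever below 0.3 N and angle between jar's own z axis and vertical below 0.1 rad and height (world z) of jar between -0.008 and 0.008 m and linear speed of jar below 0.02 m/s); the arm keeps its last pose, push and grip.
It fails at once if the jar is lifted off the worktop, or tipped by more than 0.35 rad (height (world z) of jar above 0.02 m or angle between jar's own z axis and vertical above 0.35 rad).
It fails at once if the jar or the catch bar is gripped or pushed hard instead of being nudged with the fingertips (contact force between the fingers and jar above 15 N or contact force between the fingers and catch above 18 N).
It fails at once if the catch bar shoves the jar (contact force between jar and catch above 0.5 N).
It fails at once if the robot itself lifts or props the lid instead of the lever (value of joint lid above 0.05 rad and contact force between any of the fingers, the arm and lid above 1.5 N).
It fails at once if a bystander is moved by more than 20 mm (distance of any of wash_bottle, beaker, tube_rack, foil_jar from where it was at the start of the episode above 0.02 m).
It also fails if it takes over 72 s, if anything falls off the work surface, if the arm or the gripper's body presses on something with over 40 N, if the wrist force passes 120 N, or if a joint passes its speed limit or range.

## Working session

There is one attempt and no reset: what is moved stays moved. The work goes in short steps, Python scripts to look and compute and a tool call to move; the robot and the scene stay as the last step left them, time stands still between calls to the robot, and variables do not carry over. Pictures are saved under pics/ and viewed, at most 10 in all, crops included, and the job is handed in when it is done.

Besides the shell and the picture viewer there is one more tool, called in YAML: its name, and indented under it one key for each argument. servo_tool: Moves the arm, as the interface text tells. Shift numbers are shares of 0.05 m and turn numbers shares of 45 degrees, none past 1 either way. Its arguments: {"type":"object","properties":{"deltas":{"type":"array","items":{"type":"array"}},"force":{"type":"number"}},"required":["deltas"]}

```bash
mkdir -p pics; cat > h.py <<'E'
import numpy as np,cv2
from bench import robot,optics
def grab(n):
    s=robot.state(); im,d=optics.camera(n); p=optics.camera_params(n)
    np.savez(f'{n}.npz',im=im,d=d,K=p['K'],T=p.get('extrinsics',np.eye(4)))
    return im,d
def cloud(n):
    z=np.load(f'{n}.npz'); d=z['d'];K=z['K'];T=z['T']
    v,u=np.indices(d.shape)
    P=np.stack([(u-K[0,2])/K[0,0]*d,(v-K[1,2])/K[1,1]*d,d,np.ones_like(d)],-1)@T.T
    P=P[...,:3]; P[d==0]=np.nan
    return z['im'],P
E
python3 - <<'E'
from h import *
for n in('scene','top'):
    im,d=grab(n); cv2.imwrite(f'pics/{n}0.png',im[...,::-1]); print(optics.camera_params(n)['extrinsics'].round(2))
s=robot.state();print(s)
E
```

```text
[[ 9.9000e-01 -9.0000e-02  1.3000e-01  4.4408e+02]
 [-1.5000e-01 -6.5000e-01  7.5000e-01 -8.1736e+02]
 [ 1.0000e-02 -7.6000e-01 -6.5000e-01  9.4777e+02]
 [ 0.0000e+00  0.0000e+00  0.0000e+00  1.0000e+00]]
[[-1.00000e-02 -9.90000e-01  1.50000e-01  3.60940e+02]
 [-1.00000e+00  2.00000e-02  1.00000e-02  8.29000e+01]
 [-1.00000e-02 -1.50000e-01 -9.90000e-01  1.58472e+03]
 [ 0.00000e+00  0.00000e+00  0.00000e+00  1.00000e+00]]
{'clock': 0.1, 'joint_positions': array([-1.22918431,  0.52197147, -0.03633628,  1.599923  ,  0.02124558,
        1.02111934, -0.11280755]), 'dq': array([ 0.00053603, -0.00264442, -0.00057603, -0.00117341,  0.00183917,
       -0.0001925 , -0.00086947]), 'joint_torque': array([ 3.89063149e-03, -9.28474545e+01,  1.98430739e+00, -3.70537519e+01,
        1.81156310e-02,  5.22676884e-03, -1.56765267e-07]), 'eef_pos': array([250.08840271, 572.4607765 , 230.78260126]), 'orientation': array([ 2.04447984e-01,  9.78877293e-01, -5.14834891e-04, -5.29986131e-05]), 'ft_force': array([0.01485909, 0.20094561, 0.18582647]), 'ft_torque': array([-0.00564323, -0.0438657 ,  0.02353314]), 'grasp_force': 0.0, 'grip_width': 0.9995896890641669}
```

View pics/scene0.png

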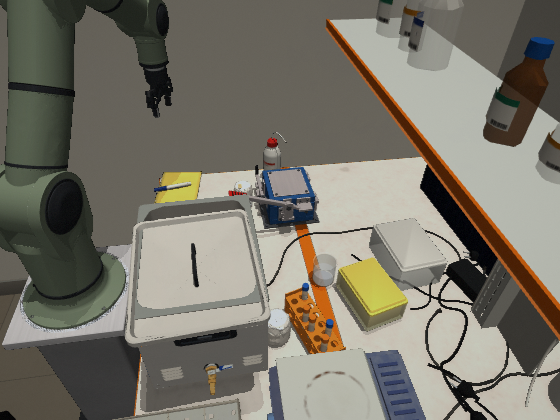

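View pics/top0.png

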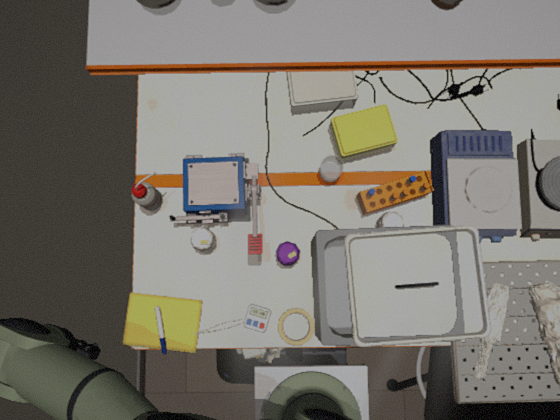

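The top view shows the blue store at (214,184), the catch bar at (200,218) with its free end left, and the red pad at (255,243). The white/foil jar is at (203,239) and the wash bottle at (146,195). Two things have the jar's shape: white (203,239) and purple (288,253). The white one fits, because it stands in front of the store's left half; purple is excluded. I'll measure and confirm in a crop.

```bash
python3 - <<'E'
from h import *
im,P=cloud('top')
c=cv2.resize(im[140:290,120:320],(800,600),interpolation=cv2.INTER_CUBIC)
cv2.imwrite('pics/crop.png',c[...,::-1])
def pt(u,v,r=1): return np.nanmedian(P[v-r:v+r+1,u-r:u+r+1].reshape(-1,3),0).round(1)
for n,u,v in [('jar',203,239),('purple',288,253),('pad',255,244),('bar',205,218),('lid',214,184),('table',230,290)]: print(n,pt(u,v))
R=P[140:290,120:320]; I=im[140:290,120:320].astype(int)
def blob(name,m):
    q=R[m]; q=q[~np.isnan(q).any(1)]
    print(name,len(q),np.median(q,0).round(1),q.min(0).round(),q.max(0).round()); return q
hsv=cv2.cvtColor(im[140:290,120:320],cv2.COLOR_RGB2HSV); u=np.indices(hsv.shape[:2])[1]+120; v=np.indices(hsv.shape[:2])[0]+140
red=((hsv[...,0]<8)|(hsv[...,0]>172))&(hsv[...,1]>120)
blob('pad',red&(abs(u-255)<12)&(abs(v-243)<15))
blue=(hsv[...,0]>100)&(hsv[...,0]<125)&(hsv[...,1]>120)&(u<262)&(v<225)
q=blob('blue',blue)
top=(R[...,2]>100)&(R[...,2]<125)&(u>178)&(u<250)&(v>150)&(v<215)
q=blob('lidtop',top)
r=cv2.minAreaRect(q[:,:2].astype(np.float32));print(r)
jar=(R[...,2]>80)&(R[...,2]<105)&(abs(u-203)<16)&(abs(v-240)<14)
q=blob('jar',jar);print(cv2.minEnclosingCircle(q[:,:2].astype(np.float32)))
b=(R[...,2]>62)&(R[...,2]<118)&(u<232)&(u>165)&(v>211)&(v<226)
q=blob('bar',b)
for k in np.argsort(q[:,1])[::4]: print(q[k].round(),end=' ')
w=(R[...,2]>20)&(u<165)&(v>170)&(v<215);blob('bottle',w)
E
```

```text
jar [505.6 291.8  90.8]
purple [463.6  57.8  95.2]
pad [482.8 144.7 171.5]
bar [566.1 288.2  76.2]
lid [654.3 258.5 118.6]
table [3.656e+02 2.256e+02 1.000e-01]
pad 149 [480.  142.  172.7] [458. 129. 160.] [510. 161. 185.]
blue 704 [651.3 295.6 112.1] [580. 182.  55.] [733. 346. 122.]
lidtop 3340 [655.3 259.7 114.1] [573. 162. 100.] [737. 346. 124.]
((654.9140014648438, 254.12576293945312), (163.68605041503906, 184.52655029296875), 0.29096856713294983)
jar 381 [506.3 295.4  90.8] [478. 265.  80.] [540. 326. 101.]
((508.5162658691406, 296.0050048828125), 32.4345703125)
bar 437 [568.5 294.4  74.7] [553. 222.  62.] [584. 388. 116.]
[584. 222.  66.] [569. 227.  69.] [558. 228.  67.] [574. 230.  74.] [563. 230.  68.] [572. 232.  85.] [583. 233.  68.] [570. 234.  85.] [568. 235.  75.] [584. 236.  66.] [573. 238.  81.] [571. 238.  74.] [567. 240.  85.] [571. 241.  79.] [561. 242.  66.] [565. 243.  80.] [563. 244.  71.] [573. 246.  83.] [583. 247.  71.] [581. 248.  65.] [572. 250.  69.] [581. 251.  64.] [566. 252.  74.] [575. 255.  72.] [571. 258.  78.] [571. 260.  80.] [575. 261.  70.] [572
[... 771 characters left out ...]
  64.] [581. 323.  75.] [576. 324.  67.] [564. 325.  74.] [579. 326.  72.] [582. 326.  87.] [563. 327.  79.] [582. 329.  89.] [579. 330.  66.] [567. 331.  76.] [582. 332.  88.] [581. 333.  97.] [561. 334.  73.] [560. 335.  65.] [569. 336.  79.] [564. 337.  74.] [569. 338.  82.] [564. 340.  72.] [569. 341.  80.] [582. 343.  86.] [561. 345.  74.] [570. 348.  73.] [568. 351.  72.] [564. 353.  76.] [562. 357.  72.] [562. 360.  71.] [564. 361.  77.] [561. 364.  80.] [568. 368.  74.] [565. 370.  90.] [567. 372.  97.] [564. 372.  79.] [568. 374. 114.] [563. 375. 109.] [560. 377. 112.] [566. 378. 108.] [564. 381. 105.] [563. 388.  71.] bottle 669 [623.8 441.4 126. ] [599. 404.  21.] [677. 484. 207.]
```

View pics/crop.png

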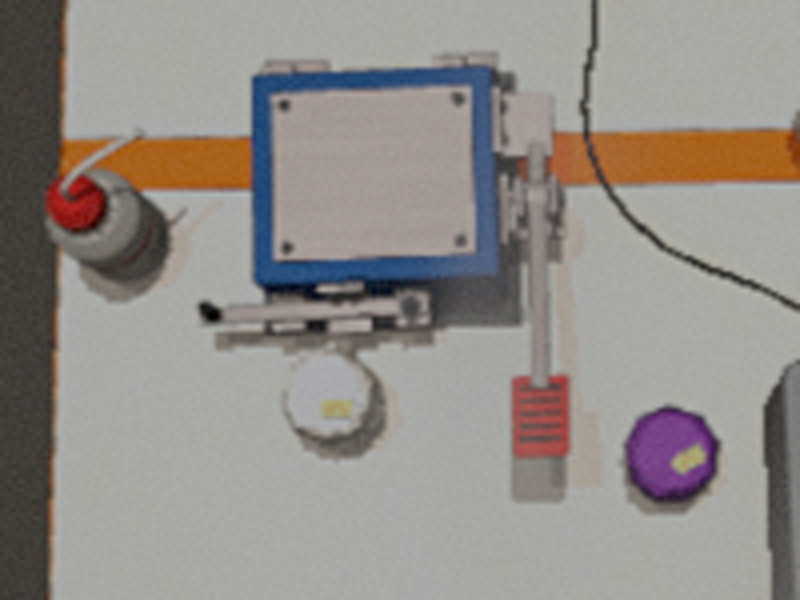

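The crop confirms the upright white-hooded jar at crop (332,397), with the post at (208,312), the bar pivot at (412,305) and the red pad at (540,415).

World positions in mm:

| Thing | Position |
|---|---|
| jar | (507,295) |
| post | (565,376,108) |
| pivot | about (570,238), 138 from the post, as given |
| pad | (482,142,172), as expected |

Plan:
1. Cradle the jar with half-open fingers and slide it left to y≈438.
2. Straddle the post with open fingers and swing the bar out.
3. Press the pad.

servo_tool:
  deltas:
    - [[0.253,-0.348,0],[0,0,-0.074],0]
    - [[0.253,-0.348,0],[0,0,-0.074],0]
    - [[0.253,-0.348,0],[0,0,-0.074],0]
    - [[0.253,-0.348,0],[0,0,-0.074],0]
    - [[0.253,-0.348,0],[0,0,-0.074],0]
    - [[0.253,-0.348,0],[0,0,-0.074],0]
    - [[0.253,-0.348,0],[0,0,-0.074],0]
    - [[0.253,-0.348,0],[0,0,-0.074],0]
    - [[0.253,-0.348,0],[0,0,-0.074],0]
    - [[0.253,-0.348,0],[0,0,-0.074],0]
    - [[0.253,-0.348,0],[0,0,-0.074],0]
    - [[0.253,-0.348,0],[0,0,-0.074],0]
    - [[0.253,-0.348,0],[0,0,-0.074],0]
    - [[0.253,-0.348,0],[0,0,-0.074],0]
    - [[0.253,-0.348,0],[0,0,-0.074],0]
    - [[0.253,-0.348,0],[0,0,-0.074],0]
    - [[0.253,-0.348,0],[0,0,-0.074],0]
    - [[0.253,-0.348,0],[0,0,-0.074],0]
    - [[0.253,-0.348,0],[0,0,-0.074],0]
    - [[0.253,-0.348,0],[0,0,-0.074],0]
  force: 20

```text
clock: 2.1
eef_pos: [504.2, 223.2, 231.3]
orientation: [0.71, 0.704, -0.0, -0.0]
ft_force: [0.3, 1.0, -0.2]
grip_width: 0.5
grasp_force: 0.0
```

servo_tool:
  deltas:
    - [[0,0,-0.3],[0,0,0],0]
    - [[0,0,-0.3],[0,0,0],0]
    - [[0,0,-0.3],[0,0,0],0]
    - [[0,0,-0.3],[0,0,0],0]
    - [[0,0,-0.3],[0,0,0],0]
    - [[0,0,-0.3],[0,0,0],0]
    - [[0,0,-0.3],[0,0,0],0]
    - [[0,0,-0.3],[0,0,0],0]
    - [[0,0,-0.3],[0,0,0],0]
    - [[0,0,-0.3],[0,0,0],0]
    - [[0,0,-0.3],[0,0,0],0]
    - [[0,0,-0.3],[0,0,0],0]
    - [[0,0,-0.3],[0,0,0],0]
    - [[0,0,-0.1],[0,0,0],0]
    - [[0,0,0],[0,0,0],0]

```text
clock: 3.6
eef_pos: [503.0, 224.4, 30.6]
orientation: [0.709, 0.706, -0.001, -0.0]
ft_force: [0.3, -0.8, 0.3]
grip_width: 0.496
grasp_force: 0.0
```

```bash
python3 - <<'E'
from h import *
im,d=grab('top'); c=cv2.resize(im[140:290,120:320],(800,600),interpolation=cv2.INTER_CUBIC); cv2.imwrite('pics/c2.png',c[...,::-1])
print(robot.state()['eef_pos'],robot.state()['ft_force'])
E
```

```text
[503.29037451 224.55852494  31.22597713] [-0.76910751  0.15597314  0.01095622]
```

View pics/c2.png

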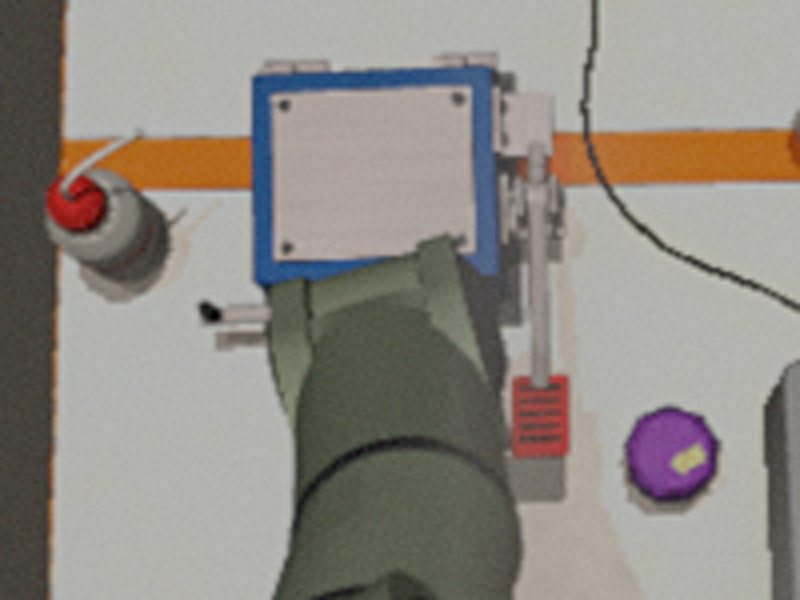

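The arm covers the jar in this view. The lever, store and bottle are unchanged and the measured force is about zero. Starting the slow push left.

servo_tool:
  deltas:
    - [[0,0.1,0],[0,0,0],0]
    - [[0,0.1,0],[0,0,0],0]
    - [[0,0.1,0],[0,0,0],0]
    - [[0,0.1,0],[0,0,0],0]
    - [[0,0.06,0],[0,0,0],0]
    - [[0,0.06,0],[0,0,0],0]
    - [[0,0.06,0],[0,0,0],0]
    - [[0,0.06,0],[0,0,0],0]
    - [[0,0.06,0],[0,0,0],0]
    - [[0,0.06,0],[0,0,0],0]
    - [[0,0.06,0],[0,0,0],0]
    - [[0,0.06,0],[0,0,0],0]
    - [[0,0.06,0],[0,0,0],0]
    - [[0,0.06,0],[0,0,0],0]
    - [[0,0.06,0],[0,0,0],0]
    - [[0,0.06,0],[0,0,0],0]
    - [[0,0.06,0],[0,0,0],0]
    - [[0,0.06,0],[0,0,0],0]
    - [[0,0.06,0],[0,0,0],0]
    - [[0,0.06,0],[0,0,0],0]

```text
clock: 5.65
eef_pos: [503.2, 293.0, 31.3]
orientation: [0.708, 0.706, -0.0, -0.0]
ft_force: [-0.1, -1.1, 1.3]
grip_width: 0.503
grasp_force: 0.8
```

```bash
python3 - <<'E'
from h import *
im,d=grab('top'); im2,_=grab('wrist'); c=cv2.resize(im[140:290,100:240],(560,600)); cv2.imwrite('pics/c3.png',np.hstack([cv2.resize(c,(392,420)),cv2.resize(im2,(400,300))[np.clip(np.arange(420),0,299)]])[...,::-1])
print(robot.state()['eef_pos'],robot.state()['ft_force'])
E
```

```text
[503.11365107 293.31562961  31.25298458] [0.13983005 0.36635341 0.56139751]
```

View pics/c3.png

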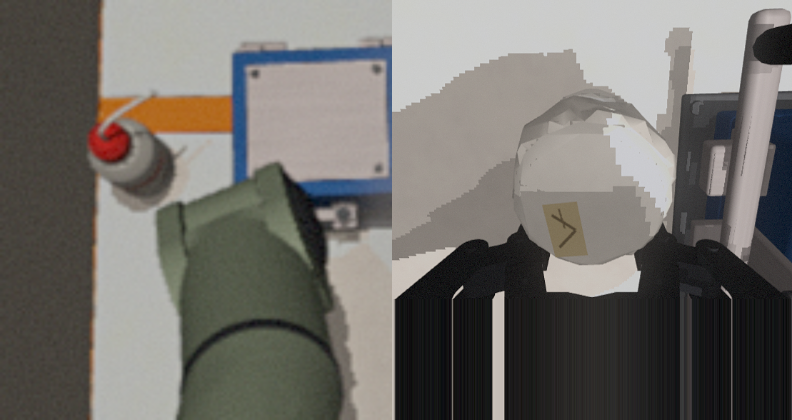

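The wrist view shows the jar upright and cradled centrally between both fingers, with the bar to its right and clear. Continuing left, drifting slightly away from the bar.

servo_tool:
  deltas:
    - [[-0.015,0.08,0],[0,0,0],0]
    - [[-0.015,0.08,0],[0,0,0],0]
    - [[-0.015,0.08,0],[0,0,0],0]
    - [[-0.015,0.08,0],[0,0,0],0]
    - [[-0.015,0.08,0],[0,0,0],0]
    - [[-0.015,0.08,0],[0,0,0],0]
    - [[-0.015,0.08,0],[0,0,0],0]
    - [[-0.015,0.08,0],[0,0,0],0]
    - [[-0.015,0.08,0],[0,0,0],0]
    - [[-0.015,0.08,0],[0,0,0],0]
    - [[-0.015,0.08,0],[0,0,0],0]
    - [[-0.015,0.08,0],[0,0,0],0]
    - [[-0.015,0.08,0],[0,0,0],0]
    - [[-0.015,0.08,0],[0,0,0],0]
    - [[-0.015,0.08,0],[0,0,0],0]
    - [[-0.015,0.08,0],[0,0,0],0]
    - [[-0.015,0.08,0],[0,0,0],0]
    - [[-0.015,0.08,0],[0,0,0],0]
    - [[-0.015,0.08,0],[0,0,0],0]
    - [[-0.015,0.08,0],[0,0,0],0]

```text
clock: 7.75
eef_pos: [488.1, 373.1, 31.3]
orientation: [0.708, 0.706, -0.0, -0.0]
ft_force: [-0.0, -2.0, 1.2]
grip_width: 0.496
grasp_force: 0.8
```

servo_tool:
  deltas:
    - [[0,0.08,0],[0,0,0],0]
    - [[0,0.08,0],[0,0,0],0]
    - [[0,0.08,0],[0,0,0],0]
    - [[0,0.08,0],[0,0,0],0]
    - [[0,0.08,0],[0,0,0],0]
    - [[0,0.06,0],[0,0,0],0]
    - [[0,0.04,0],[0,0,0],0]
    - [[0,0,0],[0,0,0],0]
    - [[0,0,0],[0,0,0],0]
    - [[0,-0.1,0],[0,0,0],0]
    - [[0,-0.2,0],[0,0,0],0]
    - [[0,-0.3,0],[0,0,0],0]
    - [[0,-0.3,0],[0,0,0],0]
    - [[0,0,0.3],[0,0,0],0]
    - [[0,0,0.4],[0,0,0],0]
    - [[0,0,0.4],[0,0,0],0]
    - [[0,0,0.4],[0,0,0],0]
    - [[0,0,0.4],[0,0,0],0]
    - [[0,0,0.4],[0,0,0],0]
    - [[0,0,0],[0,0,0],0]

```text
clock: 9.75
eef_pos: [489.4, 353.1, 149.6]
orientation: [0.708, 0.706, 0.002, 0.0]
ft_force: [0.6, 0.3, -0.6]
grip_width: 0.501
grasp_force: 0.0
```

servo_tool:
  deltas:
    - [[0,0,0.4],[0,0,0],-1]
    - [[0,0,0.4],[0,0,0],-1]
    - [[0.2,0.1,0],[0,0,0],-1]
    - [[0.2,0.1,0],[0,0,0],-1]
    - [[0.2,0.1,0],[0,0,0],-1]
    - [[0.2,0.1,0],[0,0,0],-1]
    - [[0.2,0.05,0],[0,0,0],-1]
    - [[0,0,0],[0,0,0],-1]
    - [[0,0,0],[0,0,0],-1]

```text
clock: 10.65
eef_pos: [538.0, 374.8, 186.1]
orientation: [0.708, 0.706, -0.0, -0.0]
ft_force: [1.0, -0.0, -0.5]
grip_width: 1.001
grasp_force: 0.0
```

```bash
python3 - <<'E'
from h import *
im2,d=grab('wrist'); s=robot.state()
from scipy.spatial.transform import Rotation as Ro
H=np.array(optics.camera_params('wrist')['hand_eye'])
T=np.eye(4);T[:3,:3]=Ro.from_quat(s['orientation']).as_matrix();T[:3,3]=s['eef_pos']
z=dict(np.load('wrist.npz'));z['T']=T@H;np.savez('wrist.npz',**z)
im,P=cloud('wrist'); cv2.imwrite('pics/w4.png',im[...,::-1])
print(s['eef_pos'],s['grip_width'])
dark=(im.max(-1)<70)&(P[...,2]>100)&(P[...,2]<116)&(abs(P[...,0]-565)<40)&(abs(P[...,1]-376)<40)
print('post',dark.sum(),np.median(P[dark],0))
j=(P[...,2]>84)&(P[...,2]<100)&(P[...,0]<530)&(P[...,1]>390)
print('jar',j.sum(),P[j].min(0),P[j].max(0))
E
```

```text
[537.82597916 374.90454678 186.19467902] 1.0010640114656537
post 532 [569.95033915 378.47898066 106.01413513]
jar 6825 [461.51660336 406.60802603  84.00005304] [519.55726774 464.49611547  94.21730837]
```

View pics/w4.png

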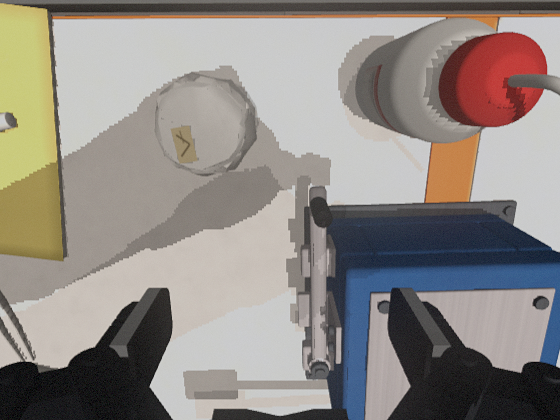

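The wrist view shows the jar upright at pixel (205,122), which is world (490,436), outside the bar's 156 mm reach (nearest surface 177 mm from the pivot). The post is at pixel (320,210), world (569,378), with open floor behind it left of the store. Next I straddle it and swing along the arc.

servo_tool:
  deltas:
    - [[0.14,0.06,0],[0,0,0],-1]
    - [[0,0,-0.2],[0,0,0],-1]
    - [[0,0,-0.2],[0,0,0],-1]
    - [[0,0,-0.2],[0,0,0],-1]
    - [[0,0,-0.2],[0,0,0],-1]
    - [[0,0,-0.2],[0,0,0],-1]
    - [[0,0,-0.2],[0,0,0],-1]
    - [[0,0,-0.2],[0,0,0],-1]
    - [[0,0,-0.2],[0,0,0],-1]
    - [[0,0,-0.2],[0,0,0],-1]
    - [[0,0,-0.2],[0,0,0],-1]
    - [[0,0,-0.2],[0,0,0],-1]
    - [[0,0,0],[0,0,0],-1]
    - [[0,0,0],[0,0,0],-1]

```text
clock: 12.1
eef_pos: [545.3, 378.2, 76.2]
orientation: [0.708, 0.706, -0.0, 0.0]
ft_force: [0.4, -0.8, 0.2]
grip_width: 1.0
grasp_force: 0.0
```

servo_tool:
  deltas:
    - [[-0.088,-0.008,0],[0,0,0],-1]
    - [[-0.088,-0.008,0],[0,0,0],-1]
    - [[-0.088,-0.008,0],[0,0,0],-1]
    - [[-0.088,-0.008,0],[0,0,0],-1]
    - [[-0.088,-0.008,0],[0,0,0],-1]
    - [[-0.088,-0.008,0],[0,0,0],-1]
    - [[-0.088,-0.008,0],[0,0,0],-1]
    - [[-0.088,-0.008,0],[0,0,0],-1]
    - [[-0.088,-0.008,0],[0,0,0],-1]
    - [[-0.088,-0.008,0],[0,0,0],-1]
    - [[-0.08,-0.033,0],[0,0,0],-1]
    - [[-0.08,-0.033,0],[0,0,0],-1]
    - [[-0.08,-0.033,0],[0,0,0],-1]
    - [[-0.08,-0.033,0],[0,0,0],-1]
    - [[-0.08,-0.033,0],[0,0,0],-1]
    - [[-0.08,-0.033,0],[0,0,0],-1]
    - [[-0.08,-0.033,0],[0,0,0],-1]
    - [[-0.08,-0.033,0],[0,0,0],-1]

```text
clock: 13.9
eef_pos: [468.9, 360.8, 76.3]
orientation: [0.708, 0.706, -0.0, 0.0]
ft_force: [0.5, 0.1, -0.5]
grip_width: 0.998
grasp_force: 0.3
```

servo_tool:
  deltas:
    - [[-0.07,-0.05,0],[0,0,0],-1]
    - [[-0.07,-0.05,0],[0,0,0],-1]
    - [[-0.07,-0.05,0],[0,0,0],-1]
    - [[-0.07,-0.05,0],[0,0,0],-1]
    - [[-0.07,-0.05,0],[0,0,0],-1]
    - [[-0.07,-0.05,0],[0,0,0],-1]
    - [[-0.07,-0.05,0],[0,0,0],-1]
    - [[-0.07,-0.05,0],[0,0,0],-1]
    - [[-0.055,-0.065,0],[0,0,0],-1]
    - [[-0.055,-0.065,0],[0,0,0],-1]
    - [[-0.055,-0.065,0],[0,0,0],-1]
    - [[-0.055,-0.065,0],[0,0,0],-1]
    - [[-0.055,-0.065,0],[0,0,0],-1]
    - [[-0.055,-0.065,0],[0,0,0],-1]
    - [[-0.055,-0.065,0],[0,0,0],-1]
    - [[-0.055,-0.065,0],[0,0,0],-1]
    - [[-0.03,-0.06,0],[0,0,0],-1]
    - [[-0.03,-0.06,0],[0,0,0],-1]
    - [[0,0,0],[0,0,0],-1]
    - [[0,0,0],[0,0,0],-1]

```text
clock: 15.9
eef_pos: [416.1, 309.1, 76.3]
orientation: [0.708, 0.706, -0.0, -0.0]
ft_force: [0.1, 0.3, 1.2]
grip_width: 1.004
grasp_force: 0.0
```

```bash
python3 - <<'E'
from h import *
im2,d=grab('wrist'); cv2.imwrite('pics/w5.png',im2[...,::-1]); s=robot.state();print(s['eef_pos'],s['ft_force'])
E
```

```text
[416.18084167 309.17814625  76.28851706] [-0.16059921  0.94892745 -0.05827774]
```

View pics/w5.png

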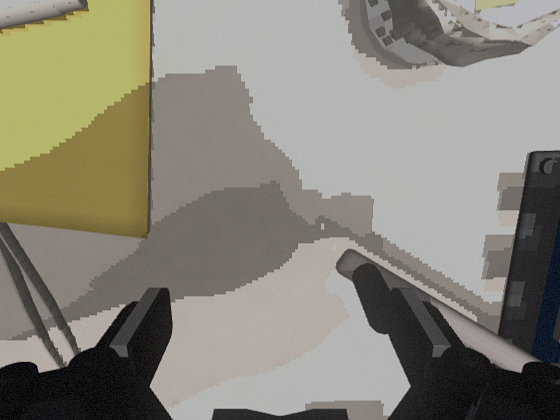

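The wrist view shows the bar swung out at about 1.05 rad, with its post resting against the rear finger at (375,295) and nothing else touching. I'll back off 4 mm, rise, close and go above the pad.

servo_tool:
  deltas:
    - [[0.08,0,0],[0,0,0],-1]
    - [[0,0,0],[0,0,0],-1]
    - [[0,0,0.2],[0,0,0],-1]
    - [[0,0,0.3],[0,0,0],-1]
    - [[0,0,0.4],[0,0,0],-1]
    - [[0,0,0.5],[0,0,0],-1]
    - [[0,0,0.5],[0,0,0],-1]
    - [[0,0,0.5],[0,0,0],1]
    - [[0,0,0.5],[0,0,0],1]
    - [[0,0,0.4],[0,0,0],1]
    - [[0.15,-0.4,0],[0,0,0],1]
    - [[0.15,-0.4,0],[0,0,0],1]
    - [[0.15,-0.4,0],[0,0,0],1]
    - [[0.15,-0.4,0],[0,0,0],1]
    - [[0.15,-0.4,0],[0,0,0],1]
    - [[0.15,-0.4,0],[0,0,0],1]
    - [[0.15,-0.4,0],[0,0,0],1]
    - [[0.1,-0.4,0],[0,0,0],1]
    - [[0,-0.15,0],[0,0,0],1]
    - [[0,0,0],[0,0,0],1]

```text
clock: 17.95
eef_pos: [477.6, 140.8, 241.8]
orientation: [0.709, 0.705, 0.0, -0.0]
ft_force: [-0.1, 1.2, 0.6]
grip_width: 0.002
grasp_force: 0.0
```

```bash
python3 - <<'E'
from h import *
from scipy.spatial.transform import Rotation as Ro
s=robot.state();im2,d=grab('wrist')
H=np.array(optics.camera_params('wrist')['hand_eye'])
T=np.eye(4);T[:3,:3]=Ro.from_quat(s['orientation']).as_matrix();T[:3,3]=s['eef_pos']
z=dict(np.load('wrist.npz'));z['T']=T@H;np.savez('wrist.npz',**z)
im,P=cloud('wrist'); cv2.imwrite('pics/w6.png',im[...,::-1])
print(s['eef_pos'],s['grip_width'])
h=cv2.cvtColor(im,cv2.COLOR_RGB2HSV)
m=((h[...,0]<8)|(h[...,0]>172))&(h[...,1]>120)&(P[...,2]>140)&(P[...,2]<195)
print(m.sum(),P[m].min(0),P[m].max(0))
it,_=grab('top');it,Q=cloud('top')
h=cv2.cvtColor(it,cv2.COLOR_RGB2HSV)
b=(Q[...,2]>60)&(Q[...,2]<118)&(Q[...,0]<560)&(Q[...,0]>420)&(Q[...,1]>235)&(Q[...,1]<390)
q=Q[b];print('bar',len(q)); 
if len(q)>5: v=cv2.fitLine(q[:,:2].astype(np.float32),cv2.DIST_HUBER,0,.01,.01).ravel();print(v)
E
```

```text
[477.59520905 140.82534999 241.78273806] 0.0015422527151679063
3802 [457.47532302 129.55953113 157.80291085] [512.12426911 167.8609438  178.64727437]
bar 208
[ 9.2874515e-01 -3.7071878e-01  4.8107669e+02  2.9611002e+02]
```

View pics/w6.png

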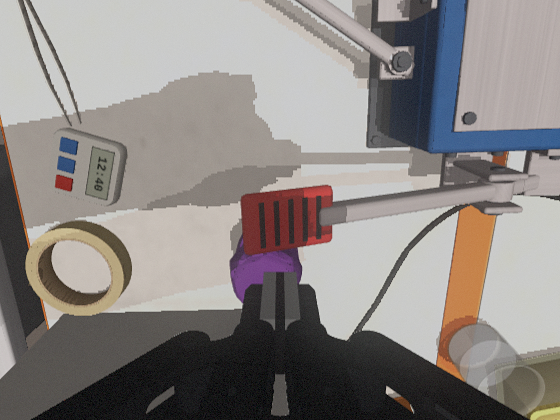

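The wrist view shows the red pad at pixels (243–332, 187–252), world centre about (484,147), and the bar well out at (345,25)–(400,60). I'll shift to y≈146 and press down, following the arc.

servo_tool:
  deltas:
    - [[0.06,0.11,-0.4],[0,0,0],1]
    - [[0,0,-0.4],[0,0,0],1]
    - [[0,0,-0.3],[0,0,0],1]
    - [[0,0,-0.1],[0,0,0],1]
    - [[0,0,-0.1],[0,0,0],1]
    - [[0,0,-0.1],[0,0,0],1]
    - [[-0.02,0,-0.1],[0,0,0],1]
    - [[-0.02,0,-0.1],[0,0,0],1]
    - [[-0.02,0,-0.1],[0,0,0],1]
    - [[-0.02,0,-0.1],[0,0,0],1]
    - [[-0.02,0,-0.1],[0,0,0],1]
    - [[-0.02,0,-0.1],[0,0,0],1]
    - [[-0.02,0,-0.1],[0,0,0],1]
    - [[-0.02,0,-0.1],[0,0,0],1]

```text
clock: 19.45
eef_pos: [472.5, 147.3, 131.8]
orientation: [0.708, 0.706, 0.0, -0.0]
ft_force: [-4.8, -0.5, 14.6]
grip_width: 0.002
grasp_force: 6.5
```

servo_tool:
  deltas:
    - [[0,0,-0.1],[0,0,0],1]
    - [[0,0,-0.1],[0,0,0],1]
    - [[0,0,-0.1],[0,0,0],1]
    - [[0,0,-0.1],[0,0,0],1]
    - [[0,0,-0.1],[0,0,0],1]
    - [[0.02,0,-0.1],[0,0,0],1]
    - [[0.02,0,-0.1],[0,0,0],1]
    - [[0.02,0,-0.1],[0,0,0],1]
    - [[0.02,0,-0.1],[0,0,0],1]
    - [[0.02,0,-0.1],[0,0,0],1]
    - [[0.02,0,-0.1],[0,0,0],1]
    - [[0,0,-0.1],[0,0,0],1]
    - [[0,0,0],[0,0,0],1]

```text
clock: 20.75
eef_pos: [479.0, 147.3, 71.1]
orientation: [0.708, 0.706, 0.0, 0.0]
ft_force: [0.5, 1.5, 2.8]
grip_width: 0.004
grasp_force: 1.2
```

servo_tool:
  deltas:
    - [[0,0,-0.04],[0,0,0],1]
    - [[0,0,-0.04],[0,0,0],1]
    - [[0,0,-0.04],[0,0,0],1]
    - [[0,0,-0.04],[0,0,0],1]
    - [[0,0,-0.04],[0,0,0],1]
    - [[0,0,0],[0,0,0],1]
    - [[0,0,0],[0,0,0],1]

```text
clock: 21.45
eef_pos: [479.8, 147.2, 63.3]
orientation: [0.709, 0.706, 0.001, 0.0]
ft_force: [-8.9, -2.4, 56.6]
grip_width: -0.0
grasp_force: 27.9
```

servo_tool:
  deltas:
    - [[0,0,0.03],[0,0,0],1]
    - [[0,0,0],[0,0,0],1]
    - [[0,0,0],[0,0,0],1]

```text
clock: 21.75
eef_pos: [479.5, 147.1, 64.0]
orientation: [0.708, 0.706, 0.001, 0.0]
ft_force: [-4.4, -1.2, 33.1]
grip_width: 0.0
grasp_force: 16.5
```

```bash
python3 - <<'E'
from h import *
im,d=grab('top'); i2,_=grab('scene'); c=cv2.resize(im[140:290,120:320],(400,300)); e=cv2.resize(i2[120:240,200:360],(400,300)); cv2.imwrite('pics/c7.png',np.hstack([c,e])[...,::-1])
s=robot.state();print(s['eef_pos'],s['ft_force'],s['clock'])
E
```

```text
[479.46797877 147.12245567  63.96297533] [-4.4978495  -1.99849118 33.66302034] 21.85
```

View pics/c7.png

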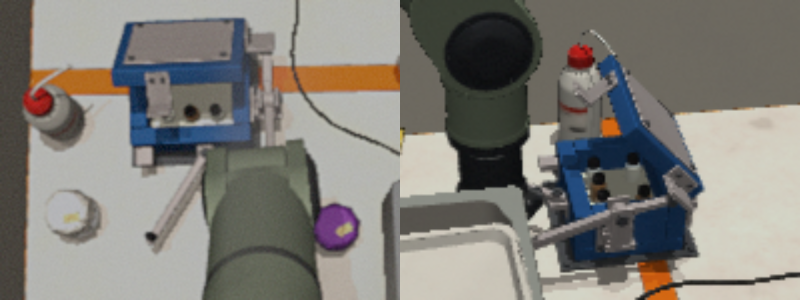

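Both views show the lid fully up with the vials visible, the bar out at about 1.05 rad, the jar upright at left, and the bystanders unmoved. The lever is held at its stop with about 33 N. Handing in.

```bash
python3 -c "
from bench import robot
print(robot.sign_off())"
```

```text
the job is handed in; nothing more can be done
None
```

I handed the job in at about 22 s: the store is open with its lid fully up, the lever is held at its stop with about 33 N, the catch bar is swung well clear and the jar stands upright out of the way; sign-off gave no verdict.

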